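# Clear the ledge: lean the pot stand away and nest the vessels

## Task

The wooden pot stand is drying in the big aluminium bowl: lean it on edge, tilted back, flat against the face of the low white upstand that looks away from the robot, and nest the graded vessels in size order in the big bowl: blue middle bowl in the big bowl, copper pot in the blue bowl, brass tumbler in the copper pot, each upright and sitting fully down on the floor of the next. Set things down rather than drop them, keep the big bowl level on the ledge, and leave the tiffin carrier, the jar, the bottle and the salt pot where they stand.

Things in the scene. Friction and masses are not known exactly. Their poses are not given: they have to be found in the camera images.
- big_bowl: Big shallow bowl, bare aluminium, about 450 g, 62 mm high; vertical rim band 9 mm thick, 18 mm tall, outer radius 98 mm; below it a 5 mm wall tapers to base radius 80 mm; flat inner floor 6 mm above its underside. Origin: centre of its underside, z up. At the start the pot stand leans in it, towards its -x side (roughly the robot's).
- mid_bowl: Middle bowl, blue enamel, about 220 g, 66 mm high; vertical rim band 9 mm thick, 18 mm tall, outer radius 68 mm; below it a 5 mm wall tapers to base radius 50 mm; flat inner floor 6 mm above its underside. Origin: centre of its underside, z up.
- small_pot: Small pot, copper, about 140 g, 70 mm high; vertical rim band 9 mm thick, 18 mm tall, outer radius 40 mm; below it a 5 mm wall tapers to base radius 32 mm; flat inner floor 6 mm above its underside. Origin: centre of its underside, z up.
- tumbler: Brass drinking tumbler, about 90 g, 90 mm high, outer radius 19 mm at the base and 22 mm at the top, wall 4 mm, inner floor 6 mm above its underside. Smallest of the set; stands 26 mm above the small pot's rim when nested in it. Origin: centre of its underside, z up.
- pot_stand: Wooden trivet: flat slab 12 mm thick (its x), 100 mm wide (its y), 110 mm long (its z), 120 g, dark grooves on both faces. Origin: centre of its lower 12 x 100 mm edge; z runs along the slab to the upper edge. It starts with its lower edge on the big bowl's floor, tilted back 27 degrees against the rim, upper edge about 40 mm higher than the rim.
- pot_stand_mid (a point): Centre of the wooden pot stand's slab.
- upstand: Low white-painted concrete upstand, a fixed block 50 mm deep (its x), 180 mm long (its y) and 70 mm high. Origin: centre of its underside. Its +x face, the long one that looks away from the robot, is the one to lean the pot stand against.
- tiffin: Closed green tiffin carrier with steel side clip and top handle, radius 56 mm (65 mm over the clip), 194 mm high, 1.1 kg. Bystander. Origin: centre of its underside.
- jar: Amber glass jar with orange cap, radius 32 mm, 85 mm high. Bystander. Origin: centre of its underside.
- bottle: Green glass bottle with black cap, radius 30 mm, 190 mm high. Bystander. Origin: centre of its underside.
- salt_pot: White ceramic salt pot, a closed cylinder, radius 24 mm, 60 mm high. Bystander. Origin: centre of its underside.
Not all that is in view belongs to the job. Of the things that look like the pot_stand, the smallest one is meant.

How it is judged:
By the outcome, as a careful person would: the job done as asked, in the order asked, and still so for the second after the job is handed in, with the robot touching nothing.
It also fails if it takes over 67 s, if anything falls off the work surface, if the arm or the gripper's body presses on something with over 40 N, if the wrist force passes 120 N, or if a joint passes its speed limit or range.

## Robot

A 6-joint arm with a two-finger parallel gripper is mounted at the origin on the work surface. World frame = base frame: x ahead of the robot, y to its left, z up, the work surface at z = 0. Lengths are in mm, angles in rad, forces in N, time in s.
With the tool pointing down it reaches from about 300 to 775 mm from the base axis. Payload 14.6 kg.
Tool frame: the origin (TCP) lies at the very end of the fingers, on their centre line; the grasp point (between the pads) lies 19 mm behind it; z points along the fingers, y is the line along which they close (so a half turn about z gives the same grasp; the last joint's range is limited). The gripper opens to 94 mm and grips with 3 to 60 N. Pads are 16 mm wide; open, the fingers measure 119 mm over their backs; the gripper's body (75 mm by 177 mm) begins 78 mm behind the grasp point.
Start: joints at [-1.338, 0.3, 1.521, -0, 1.321, -0.067], TCP at [162.424, -525.459, 205.446] pointing down, gripper open.
Joint ranges: [-3.03, 3.03], [-0.79, 2.21], [0.23, 2.52], [-1.04, 4.18], [0, 3.07], [-2.55, 2.55]. Speed limits (rad/s): [2.22, 2.22, 2.57, 3.14, 3.14, 3.14].

## Interface

Orientations are given as [roll, pitch, yaw] about the fixed x, y, z axes, in that order (R = Rz(yaw) Ry(pitch) Rx(roll)).
In Python, from cell import manip gives the robot as it stands.
- The arm moves only by the tool servo_tool, never from a script. Its argument "rows" is a list of rows, each a list of 7 numbers: the turn, a rotation vector about the world's x, y, z in degrees, then the shift along the world's x, y, z in mm, then the closure, from 0 (fully open) to 1 (shut). In form: [[rx, ry, rz, dx, dy, dz, fingers], ...]. A call has 1 to 20 rows; each row shifts and turns the commanded pose from where the row before left it; what a row does not reach is not made up. A row lasts 1/8 s, in which the tool goes at most 62.5 mm and 10.7 degrees, less where a joint would pass 70% of its speed; a pose out of reach is approached as far as the arm can. A call with a gripper value outside its range is refused whole. The fingers move at their own pace and stop on an object; "grip_force" is the grip in N (left out, the last holds). Time passes only in rows, so rows that do not move let the fingers close. It gives the time, the measured TCP pose, the force, the opening and the grip force at its end, in the units of the state.
- manip.read_state(): the state, without advancing time (a new reading comes with each control period).
- manip.camera(name): name is "scene" or "top" or "wrist"; returns the picture (400x640x3 uint8, red, green, blue); there is no depth.
- manip.camera_info(name): a dict with "fx", "fy", "cx", "cy" (pixels), "position" and "rotation" of the camera in the world; the wrist camera has in their place "T_tool_cam" (4x4, takes a point from camera to tool coordinates, whose origin is the TCP and whose axes are the flange's). Camera axes: x right, y down, z forward; pixel columns grow to the right and rows downward; lengths in mm; the calibration is good to about 2 mm. A picture is of the moment at which its call begins: read the wrist's pose just before it. camera_info takes no time and is no camera call.
- manip.sign_off(): hands the job in; it is judged then, once.
The state is a dict: "clock": time; "joints": joint angles; "qd": joint speeds; "effort": joint torques, N m; "eef_pos": TCP position; "eef_rot": TCP orientation; "wrist_force": force on the tool from outside, world axes, zero at the start; "moment": the same for the moment, N m; "finger_gap": finger opening in mm; "finger_force": force on a finger pad.
Only numpy, scipy, OpenCV 4.12 (cv2) and the standard library are available. Lean on these libraries where they do the work, as an engineer would, in place of code of your own. Each camera call takes 0.05 s, during which the arm holds its last target. There are 200 camera calls.

## Working session

There is one attempt and no reset: what is moved stays moved. The work goes in short steps, Python scripts to look and compute and a tool call to move; the robot and the scene stay as the last step left them, time stands still between calls to the robot, and variables do not carry over. Pictures are saved under pics/ and viewed, at most 10 in all, crops included, and the job is handed in when it is done.

Besides the shell and the picture viewer there is one more tool, called after "Request:" as name(argument=value, ...), one argument or row to a line, values as JSON. servo_tool: Moves the arm, as the interface text tells. Its arguments: {"type":"object","properties":{"rows":{"type":"array","items":{"type":"array","items":{"type":"number"}}},"grip_force":{"type":"number"}},"required":["rows"]}

```bash
mkdir -p pics; python3 - <<'E'
from cell import manip
import cv2
for n in("scene","top"):
    im=manip.camera(n); cv2.imwrite(f"pics/{n}0.png",im[:,:,::-1])
    i=manip.camera_info(n); print(n,{k:(v if not hasattr(v,'tolist') else v.round(4).tolist()) for k,v in i.items()})
print(manip.camera_info("wrist")); s=manip.read_state(); print(s)
E
```

```text
scene {'fx': 385.0166732631307, 'fy': 385.0166732631307, 'cx': 321.79609113522355, 'cy': 194.7092750074732, 'position': [1299.252, 11.7374, 853.4033], 'rotation': [-2.4276, -0.0147, 1.5778]}
top {'fx': 395.10397305607984, 'fy': 395.10397305607984, 'cx': 314.7888759548499, 'cy': 191.96124099695268, 'position': [531.2741, 17.8128, 1255.743], 'rotation': [-3.0635, 0.0062, -1.549]}
{'fx': 340.8987129670978, 'fy': 340.8987129670978, 'cx': 315.13505256058846, 'cy': 202.67613366956468, 'T_tool_cam': array([[ 8.40323408e-04, -9.71109136e-01, -2.38634323e-01,
         6.80769915e+01],
       [ 9.99999415e-01,  9.78527065e-04, -4.60678305e-04,
        -1.24091883e+00],
       [ 6.80879054e-04, -2.38633796e-01,  9.71109390e-01,
        -1.78347737e+02],
       [ 0.00000000e+00,  0.00000000e+00,  0.00000000e+00,
         1.00000000e+00]])}
{'clock': 0.1, 'joints': array([-1.33754328e+00,  3.00425047e-01,  1.52150180e+00,  3.20045129e-06,
        1.32072161e+00, -6.66072842e-02]), 'qd': array([-0.00069   , -0.00132541, -0.00154677,  0.00096718,  0.00070374,
       -0.00025113]), 'effort': array([ 7.27749193e-05, -5.32644689e+01, -3.53284478e+01,  7.08851824e-02,
        2.34431477e-02, -6.50048241e-05]), 'eef_pos': array([ 162.40249272, -525.23055511,  204.94513276]), 'eef_rot': array([-3.14053940e+00, -7.33653992e-05,  2.99859502e-01]), 'wrist_force': array([ 0.01467571, -0.17787321,  0.23039449]), 'moment': array([ 0.03425845, -0.02638458,  0.02492122]), 'finger_force': 0.0, 'finger_gap': 94.08243769024747}
```

View pics/scene0.png

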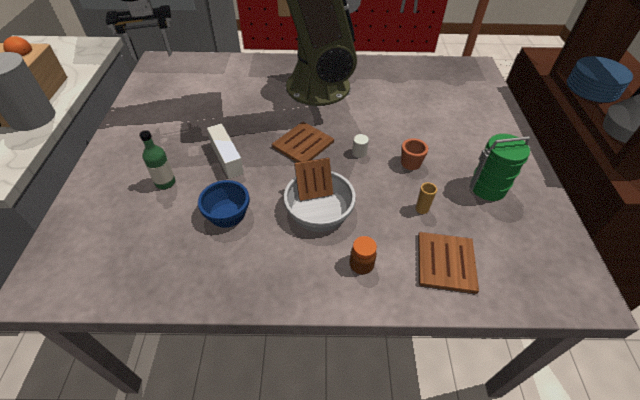

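View pics/top0.png

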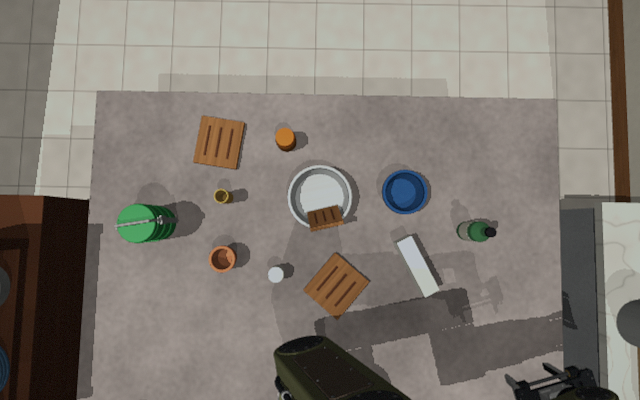

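```bash
cat > h.py <<'E'
from cell import manip
import cv2, numpy as np
from scipy.spatial.transform import Rotation as Ro
def cam(n,s=None):
    i=manip.camera_info(n); K=np.array([[i['fx'],0,i['cx']],[0,i['fy'],i['cy']],[0,0,1]])
    if n=="wrist":
        s=s or manip.read_state(); T=np.eye(4); T[:3,:3]=Ro.from_euler('xyz',s['eef_rot']).as_matrix(); T[:3,3]=s['eef_pos']
        T=T@i['T_tool_cam']; return K,T[:3,:3],T[:3,3]
    return K,Ro.from_euler('xyz',i['rotation']).as_matrix() if np.size(i['rotation'])==3 else np.array(i['rotation']),np.array(i['position'])
def unproj(c,uv,z):
    K,R,p=c; uv=np.atleast_2d(np.array(uv,float)); d=np.c_[uv,np.ones(len(uv))]@np.linalg.inv(K).T@R.T
    return p+d*((z-p[2])/d[:,2])[:,None]
def proj(c,P):
    K,R,p=c; q=(np.atleast_2d(P)-p)@R@K.T; return q[:,:2]/q[:,2:]
def shot(n,name):
    s=manip.read_state(); im=manip.camera(n)[:,:,::-1].copy(); cv2.imwrite(f"pics/{name}.png",im); return cam(n,s),im
E
python3 - <<'E'
from h import *
im=cv2.imread("pics/top0.png"); c=cam("top")
cv2.imwrite("pics/t0c.png",cv2.resize(im[105:325,190:510],None,fx=2.5,fy=2.5,interpolation=cv2.INTER_CUBIC))
im2=cv2.imread("pics/scene0.png")
cv2.imwrite("pics/s0c.png",cv2.resize(im2[110:280,190:510],None,fx=2.5,fy=2.5,interpolation=cv2.INTER_CUBIC))
for n,uv,z in [("big",(320,196),62),("mid",(406,191),66),("pot",(222,258),70),("tum",(221,196),90),("ups",(417,266),70),("stand",(325,217),80),("jar",(285,139),85),("salt",(276,274),60),("bottle",(490,232),190),("tiffin",(158,222),194)]:
    print(n,unproj(c,uv,z).round(0).tolist())
for s in[(397,241),(412,235),(440,291),(426,297)]: print(unproj(c,s,70).round(1).tolist())
E
```

```text
big [[613.0, 11.0, 62.0]]
mid [[633.0, -248.0, 66.0]]
pot [[421.0, 299.0, 70.0]]
tum [[604.0, 305.0, 90.0]]
ups [[410.0, -280.0, 70.0]]
stand [[549.0, -5.0, 80.0]]
jar [[780.0, 120.0, 85.0]]
salt [[376.0, 138.0, 60.0]]
bottle [[517.0, -445.0, 190.0]]
tiffin [[524.0, 446.0, 194.0]]
[[482.7, -220.7, 70.0]]
[[501.4, -265.2, 70.0]]
[[339.1, -348.0, 70.0]]
[[320.8, -306.9, 70.0]]
```

View pics/t0c.png

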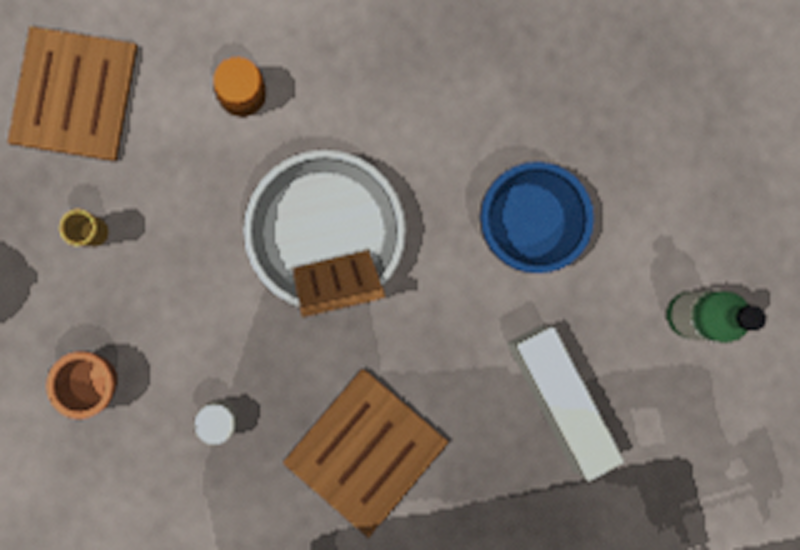

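View pics/s0c.png

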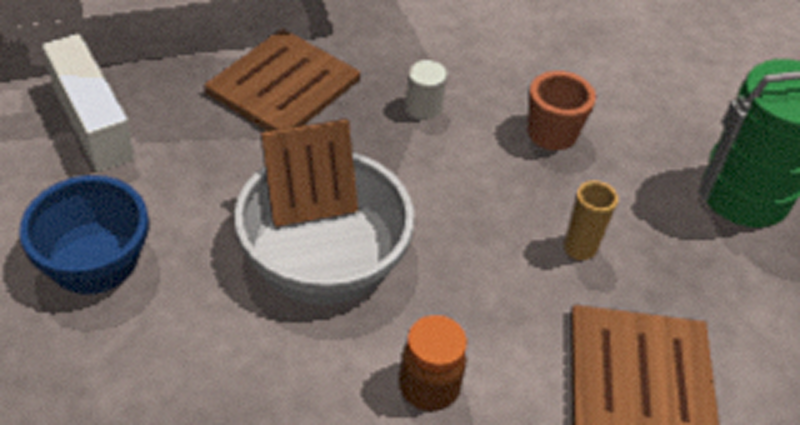

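The wooden slabs are at top-image (325,217), leaning in the bowl, and lying flat at (336,286) and (219,142). The one in the bowl is the smallest and matches the description, and the crop confirms it leans on the robot-side rim. The upstand's corners are at (396,242), (410,236), (439,290) and (426,297). Next I go for a closer wrist view.

Request:
servo_tool(
  rows=[
    [0,0,5.5,21,35,3,0],
    [0,0,5.5,21,35,3,0],
    [0,0,5.5,21,35,3,0],
    [0,0,5.5,21,35,3,0],
    [0,0,5.5,21,35,3,0],
    [0,0,5.5,21,35,3,0],
    [0,0,5.5,21,35,3,0],
    [0,0,5.5,21,35,3,0],
    [0,0,5.5,21,35,3,0],
    [0,0,5.5,21,35,3,0],
    [0,0,5.5,21,35,3,0],
    [0,0,5.5,21,35,3,0],
    [0,0,5.5,21,35,3,0],
    [0,0,5.5,21,35,3,0],
    [0,0,5.5,21,35,3,0],
    [0,0,0,0,0,0,0.5],
  ],
)

```text
clock: 2.1
eef_pos: [477.9, 1.3, 250.0]
eef_rot: [-3.141, -0.0, 1.743]
wrist_force: [-0.2, -0.6, -0.6]
finger_gap: 87.2
finger_force: 0.0
```

```bash
python3 - <<'E'
from h import *
s=manip.read_state(); print(s['clock'],s['eef_pos'],np.degrees(s['eef_rot']),s['finger_gap'])
c,im=shot("wrist","w1")
np.save("w1c.npy",np.array([c[0],c[1],np.c_[c[2],c[2],c[2]]]))
E
```

```text
2.1 [477.92784413   1.25869026 250.01865909] [-1.79955042e+02 -2.05900254e-02  9.98886810e+01] 87.20938103843311
```

View pics/w1.png

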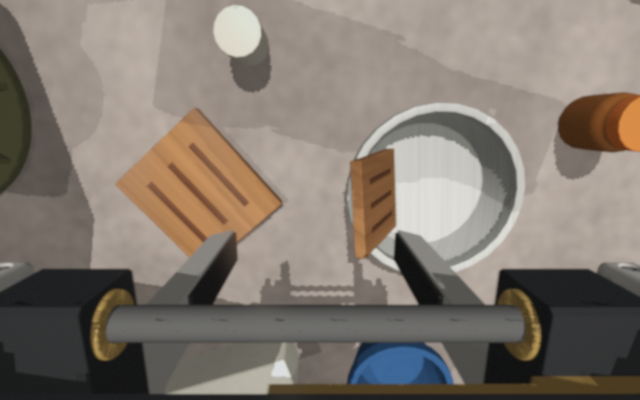

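Slab in the wrist view: its upper edge runs (351,159)–(361,257) and its lower edge about (394,149)–(396,228), leaning on the robot-side rim of the bowl. I now fit the models to the masks.

```bash
cat > fit1.py <<'E'
from h import *
from scipy.optimize import minimize, least_squares
a=np.load("w1c.npy"); cw=(a[0],a[1],a[2][:,0]); ct=cam("top"); cs=cam("scene")
W=cv2.imread("pics/w1.png"); T=cv2.imread("pics/top0.png"); S=cv2.imread("pics/scene0.png")
def brown(im,x0,x1,y0,y1):
    h=cv2.cvtColor(im,cv2.COLOR_BGR2HSV); m=cv2.inRange(h,(3,90,30),(20,255,255)); o=np.zeros_like(m); o[y0:y1,x0:x1]=m[y0:y1,x0:x1]
    o=cv2.morphologyEx(o,cv2.MORPH_OPEN,np.ones((2,2))); p=cv2.findNonZero(o); 
    return cv2.fillConvexPoly(np.zeros_like(m),cv2.convexHull(p),255)
box=np.array([[x,y,z] for x in(-6,6) for y in(-50,50) for z in(0,110)],float)
def verts(p):
    x,y,yaw,t=p; R=Ro.from_euler('ZY',[yaw,-t],degrees=True).as_matrix() # leans to its -x
    return box@R.T+[x,y,6+6*np.sin(np.radians(t))]
def cost(p,views):
    e=0
    for c,m in views:
        q=np.round(cv2.convexHull(proj(c,verts(p)).astype(np.float32))*16).astype(np.int32)
        r=cv2.fillConvexPoly(np.zeros_like(m),q,255,cv2.LINE_AA,4)
        e+=cv2.absdiff(r,m).sum()/m.sum()
    return e
if __name__=="__main__":
    V=[(cw,brown(W,340,402,135,270)),(ct,brown(T,300,350,200,235)),(cs,brown(S,290,336,157,203))]
    for vs in ([V[0]],V[:2],V):
        r=minimize(cost,[575,0,12,27],args=(vs,),method='Nelder-Mead',options=dict(initial_simplex=[[575,0,12,27],[590,0,12,27],[575,12,12,27],[575,0,22,27],[575,0,12,31]])); print(r.x.round(1),r.fun)
    # circles
    def circ(c,uv,z,R):
        P=unproj(c,uv,z)[:,:2]; f=least_squares(lambda o:np.hypot(*(P-o).T)-R,P.mean(0),loss='soft_l1'); return f.x.round(1),np.abs(f.fun).max().round(1)
    h=cv2.cvtColor(T,cv2.COLOR_BGR2HSV)
    for n,lo,hi,(u,v),z,R in [("mid",(100,120,30),(125,255,255),(406,191),66,68),("pot",(3,90,60),(18,255,255),(222,258),70,40),("tum",(18,90,50),(32,255,255),(221,196),90,22)]:
        m=cv2.inRange(h,lo,hi); o=np.zeros_like(m); k=int(R/2.9)+8; o[v-k:v+k,u-k:u+k]=m[v-k:v+k,u-k:u+k]
        p=cv2.convexHull(cv2.findNonZero(cv2.morphologyEx(o,cv2.MORPH_OPEN,np.ones((2,2)))))[:,0]+0.
        print(n,circ(ct,p,z,R))
    # big bowl rim outer in crop pixels (top, 2.5x)
    q=np.array([[244,232],[250,195],[280,163],[325,150],[370,162],[398,192],[406,230],[396,275],[262,285]])/2.5+[190,105]
    print("big top",circ(ct,q-.3,62,98)); 
    print("big wrist",circ(cw,[(441,103),(483,112),(512,138),(525,184),(515,228),(487,260),(455,273),(400,112),(375,132)],62,98))
    u=np.array([(516,342),(551,327),(623,462),(589,480)])/2.5+[190,105]-.3
    P=unproj(ct,u,70)[:,:2]; print("ups",P.round(1).tolist(),P.mean(0)); d=(P[0]+P[1]-P[2]-P[3])/2; print(np.hypot(*d),np.degrees(np.arctan2(d[1],d[0])))
E
python3 fit1.py
```

```text
[571.4   1.3  13.5  27.1] 0.05358115814270844
[5.698e+02 3.000e-01 1.320e+01 2.620e+01] 0.17122614662465988
[570.9   1.   13.2  26.9] 0.29791179302460535
mid (array([ 627.4, -246.5]), np.float64(3.6))
pot (array([416.9, 296.4]), np.float64(1.0))
tum (array([602.7, 300.2]), np.float64(12.1))
big top (array([610.7,  12. ]), np.float64(3.5))
big wrist (array([609.6,  12.6]), np.float64(2.2))
ups [[481.1, -218.0], [499.8, -259.6], [343.4, -344.8], [321.6, -304.8]] [ 411.48458163 -281.8133161 ]
179.8883949522107 28.556606930211153
```

Request:
servo_tool(
  rows=[
    [0,0,3.5,8,-4,-29,0.5],
    [2.1,-8.75,0,8,-4,-29,0.5],
    [2.1,-8.75,0,8,-4,-29,0.5],
    [2.1,-8.75,0,7.5,-3,-29.5,0.5],
    [0,0,0,0,0,0,0.5],
    [0,0,0,0,0,0,0.5],
  ],
)

```text
clock: 2.9
eef_pos: [509.5, -15.9, 135.4]
eef_rot: [2.672, -0.003, 1.801]
wrist_force: [0.6, 0.1, 0.2]
finger_gap: 47.1
finger_force: 0.0
```

```bash
python3 - <<'E'
from h import *
s=manip.read_state(); R=Ro.from_euler('xyz',s['eef_rot']).as_matrix(); print(s['eef_pos'],R[:,2],R[:,1],s['finger_gap'])
o=np.array([571.1,1.2,8.7]); z=np.array([-.4416,-.1052,.891]); print("to grasp",o+80*z-s['eef_pos'])
E
```

```text
[509.45657977 -15.9057967  135.44663589] [ 0.44014883  0.10548565 -0.89170723] [0.86850433 0.20211155 0.45260486] 47.09623304932495
to grasp [ 26.31542023   8.6897967  -55.46663589]
```

Request:
servo_tool(
  rows=[
    [0,0,0,9,3,-18,0.5],
    [0,0,0,9,3,-18,0.5],
    [0,0,0,8,2.5,-19,0.5],
    [0,0,0,0,0,0,0.5],
    [0,0,0,0,0,0,1],
    [0,0,0,0,0,0,1],
    [0,0,0,0,0,0,1],
    [0,0,0,0,0,0,1],
    [0,0,0,0,0,0,1],
  ],
  grip_force=20,
)

```text
clock: 4.03
eef_pos: [535.6, -7.1, 79.7]
eef_rot: [2.669, -0.002, 1.801]
wrist_force: [1.7, 1.6, 5.0]
finger_gap: 12.7
finger_force: 19.9
```

Request:
servo_tool(
  rows=[
    [0,0,0,0,0,12,1],
    [0,0,0,0,0,28,1],
    [0,0,0,0,0,35,1],
    [0,0,0,0,0,35,1],
    [0,0,-6.24,-9,-25.3,0,1],
    [0,0,-6.24,-9,-25.3,0,1],
    [0,0,-6.24,-9,-25.3,0,1],
    [0,0,-6.24,-9,-25.3,0,1],
    [0,0,-6.24,-9,-25.3,0,1],
    [0,0,-6.24,-9,-25.3,0,1],
    [0,0,-6.24,-9,-25.3,0,1],
    [0,0,-6.24,-9,-25.3,0,1],
    [0,0,-6.24,-9,-25.3,0,1],
    [0,0,-6.24,-9,-25.3,0,1],
    [0,0,-6.24,-9,-25.3,0,1],
    [0,0,-6.24,-9,-25.3,0,1],
    [7.9,4.3,0,0,0,-20,1],
    [0,0,0,0,0,-30,1],
    [0,0,0,0,0,0,1],
    [0,0,0,0,0,0,1],
  ],
)

```text
clock: 6.52
eef_pos: [427.0, -310.6, 140.2]
eef_rot: [2.826, -0.002, 0.494]
wrist_force: [-0.8, 1.0, -1.3]
finger_gap: 11.7
finger_force: 20.0
```

```bash
cat > up.py <<'E'
from h import *
s=manip.read_state(); R=Ro.from_euler('xyz',s['eef_rot']).as_matrix()
C=np.array([411.5,-281.8]); a=np.radians(28.56); n=np.array([np.sin(a),-np.cos(a)]); d=np.array([np.cos(a),np.sin(a)])
z=R[:,2]; t=np.degrees(np.arctan2(z[:2]@n,-z[2])); p=s['eef_pos'][:2]-C
print(s['clock'],"n from face",p@n-25,"along",p@d,"z",s['eef_pos'][2],"tilt",t,"yawerr",np.degrees(np.arctan2(z[:2]@d,z[:2]@n)),"Ytool d",R[:2,1]@d, "F",s['wrist_force'].round(1),s['finger_gap'])
E
python3 up.py; python3 - <<'E'
from h import *
c,im=shot("wrist","w2"); c2,im2=shot("top","t2")
cv2.imwrite("pics/c2.png",np.vstack([im[:, :],cv2.resize(im2[150:350,340:500],None,fx=1,fy=1).repeat(2,0).repeat(2,1)[:200,:].copy() if 0 else np.zeros((0,640,3),np.uint8)]))
E
```

```text
6.525 n from face 7.749896695706738 along -0.14590472708951713 z 140.16825890745616 tilt 18.05905733189348 yawerr 0.07634995005560447 Ytool d -0.004773325166240935 F [-0.8  1.  -1.3] 11.744511146444307
```

View pics/w2.png

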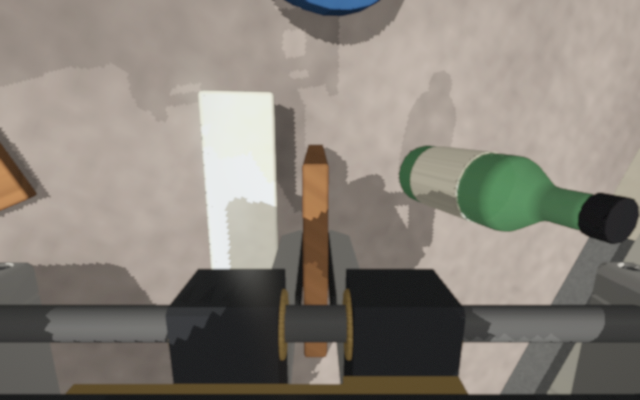

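Wrist view: the slab sits squarely in the fingers. The upstand's top corners are (200,92) and (273,93), and its face edge runs down to about (277,265), nearly parallel to the slab.

```bash
python3 - <<'E'
from h import *
c=cam("wrist"); P=unproj(c,[(200,92),(273.5,93),(277.5,265)],70)[:,:2]
C=np.array([411.5,-281.8]); a=np.radians(28.56); n=np.array([np.sin(a),-np.cos(a)]); d=np.array([np.cos(a),np.sin(a)])
print(np.c_[(P-C)@n,(P-C)@d])
E
```

```text
[[-22.98804338  85.48809405]
 [ 24.59512176  85.76753779]
 [ 23.52561308 -40.25956724]]
```

Request:
servo_tool(
  rows=[
    [0,0,0,0,0,-20,1],
    [0,0,0,0,0,-20,1],
    [0,0,0,0,0,-14,1],
    [0,0,0,0,0,-3,1],
    [0,0,0,0,0,-2,1],
    [0,0,0,0,0,0,1],
  ],
)

```text
clock: 7.38
eef_pos: [427.1, -310.7, 80.5]
eef_rot: [2.827, -0.002, 0.494]
wrist_force: [0.4, 0.1, -0.5]
finger_gap: 12.3
finger_force: 20.0
```

Request:
servo_tool(
  rows=[
    [0,0,0,0,0,-1,1],
    [0,0,0,0,0,-1,1],
    [0,0,0,0,0,0,1],
  ],
)

```text
clock: 7.75
eef_pos: [427.5, -310.9, 78.8]
eef_rot: [2.826, -0.003, 0.494]
wrist_force: [0.0, 1.3, 5.5]
finger_gap: 12.1
finger_force: 20.0
```

Request:
servo_tool(
  rows=[
    [0,0,0,0,0,1,1],
    [0,0,0,-0.5,0.9,0,1],
    [0,0,0,-0.5,0.9,0,1],
    [0,0,0,-0.5,0.9,0,1],
    [0,0,0,0,0,0,1],
  ],
)

```text
clock: 8.38
eef_pos: [425.4, -307.9, 79.0]
eef_rot: [2.827, -0.002, 0.494]
wrist_force: [1.0, -0.7, 1.5]
finger_gap: 11.9
finger_force: 20.0
```

Request:
servo_tool(
  rows=[
    [0,0,0,-0.5,0.9,0,1],
    [0,0,0,0,0,0,1],
  ],
)

```text
clock: 8.62
eef_pos: [425.3, -307.5, 79.3]
eef_rot: [2.826, -0.002, 0.494]
wrist_force: [2.2, -5.2, -1.6]
finger_gap: 11.8
finger_force: 20.0
```

Request:
servo_tool(
  rows=[
    [0,0,0,-0.5,0.9,0,1],
    [0,0,0,0,0,0,1],
  ],
)

```text
clock: 8.88
eef_pos: [425.3, -307.2, 79.8]
eef_rot: [2.824, -0.003, 0.494]
wrist_force: [4.5, -11.2, -1.9]
finger_gap: 12.0
finger_force: 20.0
```

Request:
servo_tool(
  rows=[
    [0,0,0,0.5,-0.9,-1,1],
    [0,0,0,0,0,0,1],
    [0,0,0,0,0,0,0.8],
    [0,0,0,0,0,0,0.7],
    [0,0,0,0,0,0,0.7],
    [0,0,0,0,0,0,0.7],
  ],
)

```text
clock: 9.62
eef_pos: [424.8, -306.9, 77.8]
eef_rot: [2.828, -0.002, 0.494]
wrist_force: [-0.8, 0.4, 0.5]
finger_gap: 28.3
finger_force: 0.0
```

```bash
python3 up.py; python3 - <<'E'
from h import *
c,im=shot("scene","s3"); c2,im2=shot("wrist","w3")
a=cv2.resize(im[90:240,170:290],(400,500),interpolation=cv2.INTER_CUBIC); b=cv2.resize(im2[80:380,190:430],(400,500),interpolation=cv2.INTER_CUBIC)
cv2.imwrite("pics/c3.png",np.hstack([a,b]))
E
```

```text
9.625 n from face 3.377979546859148 along -0.2784687460271503 z 77.7973532490806 tilt 17.98002858901081 yawerr 0.058145309590797264 Ytool d -0.004662221514392337 F [-0.8  0.4  0.5] 28.27652124605907
```

View pics/c3.png

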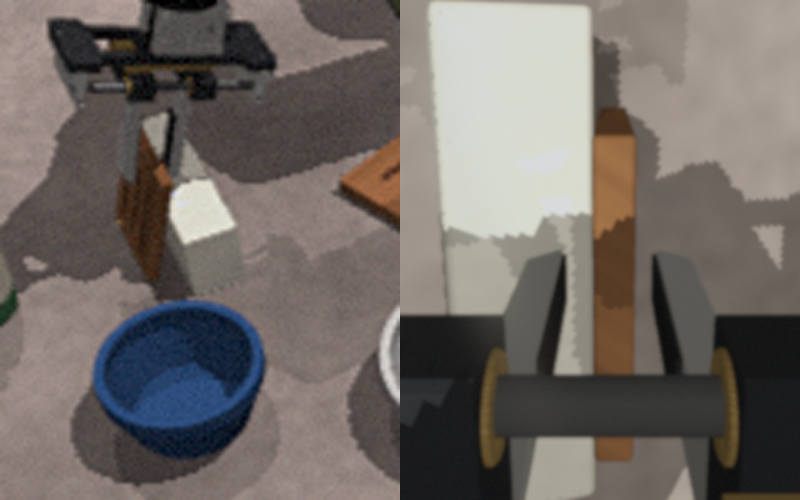

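The slab leans flat against the upstand's far face and stays there after release. Next I retract and look at the blue bowl.

Request:
servo_tool(
  rows=[
    [0,0,0,-3,5.4,19,0.7],
    [0,0,0,-6,10.8,38,0.7],
    [0,0,0,-6,10.8,38,0.6],
    [7.9,4.3,0,0,0,10,0.6],
    [7.9,4.3,0,20,16,10,0.6],
    [0,0,10,20,16,7,0.6],
    [0,0,10,20,16,0,0.6],
    [0,0,10,20,16,0,0.6],
    [0,0,10.3,20,16,0,0.6],
    [0,0,0,0,0,0,0.6],
    [0,0,0,0,0,0,0.6],
  ],
)

```text
clock: 11.1
eef_pos: [509.5, -200.3, 199.8]
eef_rot: [-3.141, -0.0, 1.194]
wrist_force: [-0.8, -0.4, -0.4]
finger_gap: 37.5
finger_force: 0.0
```

```bash
cat >> h.py <<'E'
from scipy.optimize import least_squares
def circ(c,uv,z,R):
    P=unproj(c,uv,z)[:,:2]; f=least_squares(lambda o:np.hypot(*(P-o).T)-R,P.mean(0),loss='soft_l1'); return f.x.round(1),np.abs(f.fun).max().round(1)
def find(c,im,lo,hi,z,R,near=None):
    h=cv2.cvtColor(im,cv2.COLOR_BGR2HSV); m=cv2.inRange(h,lo,hi); 
    n,l,st,ce=cv2.connectedComponentsWithStats(m); k=1+st[1:,4].argmax()
    if near is not None: k=min((i for i in range(1,n) if st[i,4]>60),key=lambda i:np.hypot(*(ce[i]-proj(c,near)[0])))
    p=cv2.convexHull(cv2.findNonZero((l==k).astype(np.uint8)))[:,0]+0.
    p=p[(p[:,0]>2)&(p[:,0]<637)&(p[:,1]>2)&(p[:,1]<397)]
    P=unproj(c,p,z)[:,:2]
    # direction away from camera foot: rim is outermost there and sideways
    o=P.mean(0)
    for _ in range(5):
        f=least_squares(lambda q:np.hypot(*(P-q).T)-R,o,loss='soft_l1',f_scale=1.); o=f.x
        
    return o.round(1),f.fun.round(1).min(),f.fun.round(1).max(),st[k]
E
python3 - <<'E'
from h import *
s=manip.read_state(); print(s['clock'],s['eef_pos'],np.degrees(s['eef_rot']),s['finger_gap'])
c,im=shot("wrist","w4"); print(find(c,im,(100,120,30),(125,255,255),66,68)); print(c[2])
c,im=shot("top","t4"); print(find(c,im,(100,120,30),(125,255,255),66,68)); 
E
```

```text
11.1 [ 509.45955462 -200.28648993  199.82191249] [-1.79990934e+02 -1.76885615e-02  6.84065854e+01] 37.54405395232151
(array([ 628.6, -241.6]), np.float64(-3.0), np.float64(-0.7), array([  381,   119,   144,   138, 15638], dtype=int32))
[ 533.7703255  -135.45008105  378.19229634]
(array([ 630., -244.]), np.float64(-3.9), np.float64(-0.2), array([ 383,  170,   44,   44, 1283], dtype=int32))
```

View pics/w4.png

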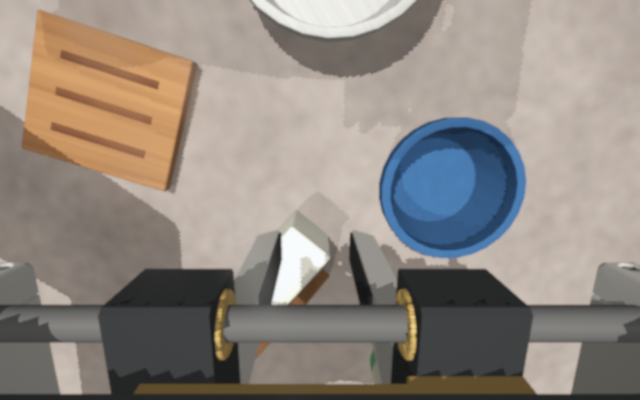

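The blue bowl's rim spans x 380–525 and y 117–257, which gives a centre near (629,-242). I grip its robot-side rim.

Request:
servo_tool(
  rows=[
    [0,0,0,20,-6,-15,0.6],
    [0,0,0,20,-6,-20,0.6],
    [0,0,0,20.5,-6.6,-25,0.6],
    [0,0,0,0,0,-32,0.6],
    [0,0,0,0,0,-32,0.6],
    [0,0,0,0,0,-20,0.6],
    [0,0,0,0,0,-10,0.6],
    [0,0,0,0,0,0,0.75],
    [0,0,0,0,0,0,1],
    [0,0,0,0,0,0,1],
    [0,0,0,0,0,0,1],
    [0,0,0,0,0,0,1],
    [0,0,0,0,0,0,1],
  ],
  grip_force=35,
)

```text
clock: 12.82
eef_pos: [570.9, -218.7, 46.8]
eef_rot: [3.14, -0.0, 1.197]
wrist_force: [-0.4, 0.5, 5.6]
finger_gap: 8.7
finger_force: 37.8
```

Request:
servo_tool(
  rows=[
    [0,0,0,0,0,8,1],
    [0,0,0,0,0,25,1],
    [0,0,0,0,0,35,1],
    [0,0,0,-2.5,32,22,1],
    [0,0,0,-2.5,32,0,1],
    [0,0,0,-2.5,32,0,1],
    [0,0,0,-2.5,32,0,1],
    [0,0,0,-2.5,32,0,1],
    [0,0,0,-2.5,32,0,1],
    [0,0,0,-2.5,32,0,1],
    [0,0,0,-2.3,30.3,0,1],
    [0,0,0,0,0,0,1],
    [0,0,0,0,0,0,1],
  ],
)

```text
clock: 14.45
eef_pos: [550.5, 35.4, 136.0]
eef_rot: [-3.141, -0.0, 1.197]
wrist_force: [0.5, -1.4, -2.2]
finger_gap: 8.4
finger_force: 36.2
```

```bash
python3 - <<'E'
from h import *
s=manip.read_state(); print(s['clock'],s['eef_pos'],np.degrees(s['eef_rot']),s['finger_gap'],s['wrist_force'])
c,im=shot("wrist","w5"); ct,it=shot("top","t5"); z=s['eef_pos'][2]+20
print(z,find(c,im,(100,120,30),(125,255,255),z,68),find(ct,it,(100,120,30),(125,255,255),z,68))
a=cv2.resize(im[0:280,250:640],(557,400)); b=cv2.resize(it[150:250,270:370],(240,240),interpolation=cv2.INTER_CUBIC); b=cv2.copyMakeBorder(b,0,160,0,0,0)
cv2.imwrite("pics/c5.png",np.hstack([a,b]))
E
```

```text
14.45 [550.49753483  35.37399769 135.96267812] [-1.79991611e+02 -1.02911150e-02  6.85951987e+01] 8.412128977088942 [ 0.52050215 -1.43681738 -2.24051235]
155.96267812015736 (array([607.3,  18.3]), np.float64(-5.2), np.float64(0.3), array([  307,   111,   268,   193, 38186], dtype=int32)) (array([609.9,  18.3]), np.float64(-4.6), np.float64(0.9), array([294, 171,  48,  36, 637], dtype=int32))
```

View pics/c5.png

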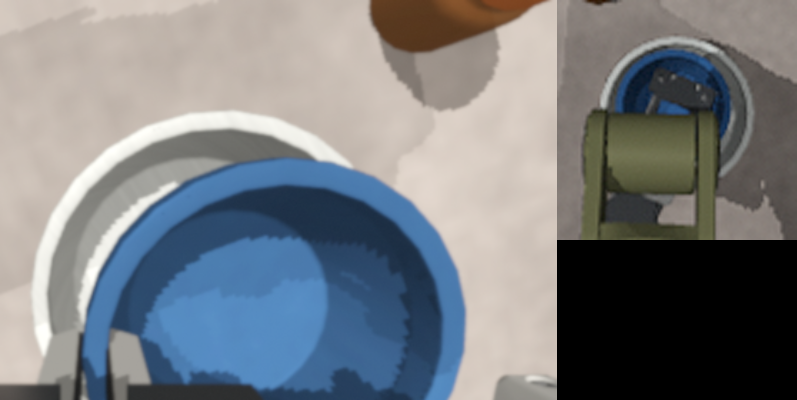

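The blue bowl hangs level over the big bowl. I measure both rims from this picture.

```bash
python3 - <<'E'
from h import *
c=cam("wrist")
k=lambda L:np.array(L)/1.4283+[250,0]
B=k([(34,320),(38,275),(60,215),(100,165),(150,128),(210,111),(270,119),(320,140),(350,161)])
M=k([(86,290),(110,240),(150,200),(200,172),(270,158),(340,170),(400,203),(445,255),(466,320),(455,375)])
print(circ(c,B,62,98),circ(c,M,156,68))
E
```

```text
(array([610.7,   9.2]), np.float64(1.9)) (array([606. ,  18.4]), np.float64(1.6))
```

```bash
python3 - <<'E'
from h import *
c=cam("wrist"); k=lambda L:np.array(L)/1.4283+[250,0]
M=k([(86,290),(110,240),(150,200),(200,172),(270,158),(340,170),(400,203),(445,255),(466,320),(455,375)])
g=manip.read_state()['eef_pos']; yaw=np.radians(68.6-90); u=np.array([np.cos(yaw),np.sin(yaw),0]); 
t=np.linspace(0,2*np.pi,721)
def res(p):
    droop,zr,roll=p; # rim circle: hinge at grip, rotated
    R=Ro.from_rotvec(np.array([-u[1],u[0],0])*droop).as_matrix()@Ro.from_rotvec(u*roll).as_matrix()
    L=np.c_[68*np.cos(t)+63.5*u[0],68*np.sin(t)+63.5*u[1],0*t]@R.T+[g[0],g[1],g[2]+zr]
    q=proj(c,L); return np.array([np.hypot(*(q-m).T).min() for m in M])
f=least_squares(res,[0.02,20,0.0],diff_step=1e-3); print(np.degrees(f.x[0]),f.x[1],np.degrees(f.x[2]),f.fun.round(1)); print(res([0,20,0]).round(1))
E
```

```text
-7.491489072647339 -0.8739227302094922 0.9377871109805852 [ 7.5 10.4 11.4 12.1 11.5  8.3  5.2  2.8  1.3  4.1]
[11.9 16.4 17.2 16.3 12.7  6.   0.2  4.4  6.5 12.4]
```

```bash
python3 - <<'E'
from h import *
c=cam("wrist"); k=lambda L:np.array(L)/1.4283+[250,0]
M=k([(86,290),(110,240),(150,200),(200,172),(270,158),(340,170),(400,203),(445,255),(466,320),(455,375)])
t=np.linspace(0,2*np.pi,721); C=np.c_[68*np.cos(t),68*np.sin(t),0*t]
def res(p):
    q=proj(c,C@Ro.from_rotvec([p[3],p[4],0]).as_matrix().T+p[:3]); out=[]
    for m in M:
        d=q-m; i=np.hypot(*d.T).argmin(); r=m-q.mean(0); out.append(d[i]@r/np.hypot(*r))
    return np.array(out)
for lock in (1,0):
    f=least_squares(lambda p:res(np.r_[p,0,0] if lock else p),[606,18,156] if lock else [606,18,156,0,0],diff_step=1e-4); print(f.x.round(2),f.fun.round(1))
s=manip.read_state(); print(s['moment'])
E
```

```text
[606.22  18.32 155.75] [ 2.8 -0.7 -1.6 -1.7 -0.7  1.7  2.3  0.2 -2.7  0.5]
[ 6.0839e+02  1.7690e+01  1.3997e+02 -3.0000e-02 -2.4000e-01] [-0.4  0.1  0.7 -0.1 -0.9  0.1  0.7  0.3 -1.4  0.8]
[ 0.01844809  0.0830023  -0.02600633]
```

```bash
python3 - <<'E'
from h import *
c=cam("wrist"); k=lambda L:np.array(L)/1.4283+[250,0]
M=k([(86,290),(110,240),(150,200),(200,172),(270,158),(340,170),(400,203),(445,255),(466,320),(455,375)])
t=np.linspace(0,2*np.pi,721); C=np.c_[68*np.cos(t),68*np.sin(t),0*t]
def res(p):
    q=proj(c,C@Ro.from_rotvec([p[3],p[4],0]).as_matrix().T+p[:3]); out=[]
    for m in M:
        d=q-m; i=np.hypot(*d.T).argmin(); r=m-q.mean(0); out.append(d[i]@r/np.hypot(*r))
    return np.array(out)
for i in ([606,15,146,0.05,.15],[606,15,150,-.1,.1],[606,15,150,.1,.0]):
    f=least_squares(res,i,diff_step=1e-4,x_scale=[1,1,1,.01,.01]); print(f.x.round(2),f.fun.round(1))
# scene view of the held bowl, level prediction vs blue mask
cs,im=shot("scene","s5"); h=cv2.cvtColor(im,cv2.COLOR_BGR2HSV); m=cv2.inRange(h,(100,120,30),(125,255,255))
n,l,st,ce=cv2.connectedComponentsWithStats(m); j=1+st[1:,4].argmax(); print(st[j])
L=[]
for r,z in((68,156),(68,138),(50,90)): L.append(np.c_[r*np.cos(t)+609.6,r*np.sin(t)+12.1,0*t+z])
q=proj(cs,np.vstack(L)); print(q.min(0),np.ptp(q,axis=0)); q=q.astype(np.float32)
o=im.copy(); cv2.polylines(o,[np.round(cv2.convexHull(q)).astype(int)],1,(0,0,255),1); 
cv2.imwrite("pics/c6.png",cv2.resize(o[120:240,230:390],None,fx=4.5,fy=4.5,interpolation=cv2.INTER_CUBIC))
E
```

```text
[ 6.0837e+02  1.7690e+01  1.4015e+02 -3.0000e-02 -2.4000e-01] [-0.3  0.1  0.7 -0.1 -0.9  0.1  0.7  0.3 -1.5  0.8]
[ 6.0838e+02  1.7690e+01  1.3999e+02 -3.0000e-02 -2.4000e-01] [-0.4  0.1  0.7 -0.1 -0.9  0.1  0.7  0.3 -1.4  0.8]
[ 6.0838e+02  1.7690e+01  1.4000e+02 -3.0000e-02 -2.4000e-01] [-0.4  0.1  0.7 -0.1 -0.9  0.1  0.7  0.3 -1.4  0.8]
[ 296  154   52   48 1827]
[293.00305516 151.10252741] [53.55610746 49.99226443]
```

View pics/c6.png

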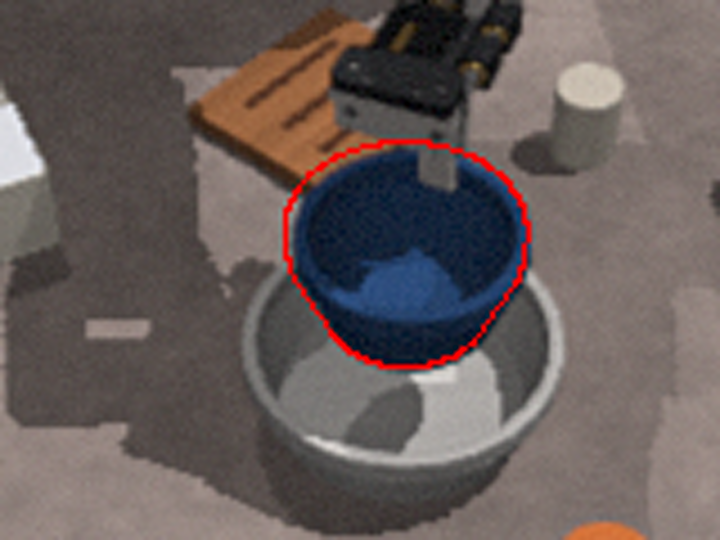

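The blue bowl hangs level, about 5 mm toward +y of the prediction, so I shift a little and then lower it. That was the tenth picture, so from here I go by numbers only.

Request:
servo_tool(
  rows=[
    [0,0,0,2,-5,-10,1],
    [0,0,0,0,0,-22,1],
    [0,0,0,0,0,-22,1],
    [0,0,0,0,0,-15,1],
    [0,0,0,0,0,-6,1],
    [0,0,0,0,0,0,1],
  ],
)

```text
clock: 15.35
eef_pos: [552.7, 30.6, 60.9]
eef_rot: [3.142, -0.0, 1.197]
wrist_force: [0.6, 0.3, -2.4]
finger_gap: 8.1
finger_force: 36.2
```

Request:
servo_tool(
  rows=[
    [0,0,0,0,0,-2,1],
    [0,0,0,0,0,-2,1],
    [0,0,0,0,0,-1,1],
    [0,0,0,0,0,0,1],
  ],
)

```text
clock: 15.85
eef_pos: [552.6, 30.7, 56.0]
eef_rot: [3.141, -0.0, 1.197]
wrist_force: [0.6, 0.1, -2.8]
finger_gap: 8.7
finger_force: 36.2
```

Request:
servo_tool(
  rows=[
    [0,0,0,0,0,-1,1],
    [0,0,0,0,0,-1,1],
    [0,0,0,0,0,0,1],
  ],
)

```text
clock: 16.23
eef_pos: [552.7, 30.7, 53.9]
eef_rot: [3.141, -0.0, 1.197]
wrist_force: [0.5, -0.4, -1.5]
finger_gap: 8.4
finger_force: 36.2
```

Request:
servo_tool(
  rows=[
    [0,0,0,0,0,-1,1],
    [0,0,0,0,0,0,1],
  ],
)

```text
clock: 16.48
eef_pos: [552.7, 30.8, 53.0]
eef_rot: [3.141, -0.001, 1.197]
wrist_force: [-0.2, -0.1, -1.0]
finger_gap: 8.6
finger_force: 36.2
```

Request:
servo_tool(
  rows=[
    [0,0,0,0,0,-1,1],
    [0,0,0,0,0,0,1],
  ],
)

```text
clock: 16.73
eef_pos: [552.7, 30.8, 52.9]
eef_rot: [3.141, -0.001, 1.197]
wrist_force: [-6.1, 0.6, 9.9]
finger_gap: 8.6
finger_force: 36.2
```

Request:
servo_tool(
  rows=[
    [0,0,0,0,0,1,1],
    [0,0,0,0,0,0,0.85],
    [0,0,0,0,0,0,0.82],
    [0,0,0,0,0,0,0.82],
    [0,0,0,0,0,10,0.82],
    [0,0,0,0,0,35,0.8],
    [0,0,0,0,0,50,0.5],
    [0,0,7,-26,26.5,20,0],
    [0,0,7,-26,26.5,20,0],
    [0,0,7,-26,26.5,11,0],
    [0,0,7,-26,26.5,0,0],
    [0,0,7,-26,26.5,0,0],
    [0,0,7,-26,26.5,0,0],
    [0,0,7,-26,26.5,0,0],
    [0,0,7,-26,26.5,0,0],
    [0,0,0,0,0,0,0],
  ],
)

```text
clock: 18.73
eef_pos: [343.6, 243.8, 199.7]
eef_rot: [3.14, -0.0, 2.178]
wrist_force: [0.7, 0.0, 0.0]
finger_gap: 94.0
finger_force: 0.0
```

```bash
cat > chk.py <<'E'
from h import *
s=manip.read_state(); print(s['clock'],s['eef_pos'].round(1),np.degrees(s['eef_rot']).round(1),s['finger_gap'].round(1))
c,im=shot("wrist","w7"); ct,it=shot("top","t7"); cs,sm=shot("scene","s7")
B=((100,120,30),(125,255,255)); P=((3,110,60),(16,255,255))
print("mid top",find(ct,it,*B,72,68),"scene",find(cs,sm,*B,72,68))
for n,c_,i in(("wr",c,im),("top",ct,it),("scene",cs,sm)):
    try: print("pot",n,proj(c_,[[417,297,70]]),find(c_,i,*P,70,40,[[417,297,40]]))
    except Exception as e: print(n,e)
E
python3 chk.py
```

```text
Traceback (most recent call last):
  File "chk.py", line 2, in <module>
    s=manip.read_state(); print(s['clock'],s['eef_pos'].round(1),np.degrees(s['eef_rot']).round(1),s['finger_gap'].round(1))
                                                                                                   ^^^^^^^^^^^^^^^^^^^^^
AttributeError: 'float' object has no attribute 'round'
```

```bash
sed -i "s/,s\['finger_gap'\].round(1)//" chk.py; python3 chk.py
```

```text
18.725 [343.6 243.8 199.7] [179.9  -0.  124.8]
mid top (array([614.4,  12.8]), np.float64(-2.2), np.float64(-0.5), array([ 298,  174,   44,   44, 1543], dtype=int32)) scene (array([622.5,  11.5]), np.float64(-2.3), np.float64(14.3), array([ 295,  175,   49,   45, 1690], dtype=int32))
pot wr [[413.17008421 195.54169676]] (array([414.7, 301.6]), np.float64(-1.7), np.float64(3.1), array([ 371,  148,   88,   84, 5780], dtype=int32))
pot top [[222.61337066 259.356085  ]] (array([419.9, 298.8]), np.float64(-2.2), np.float64(2.6), array([209, 246,  27,  27, 523], dtype=int32))
pot scene [[413.76940751 145.59177472]] (array([434.2, 294.4]), np.float64(-1.1), np.float64(48.4), array([402, 139,  26,  31, 636], dtype=int32))
```

```bash
cat >> h.py <<'E'
def rim(c,im,lo,hi,z,R,near,keep=-0.1,free=0):
    h=cv2.cvtColor(im,cv2.COLOR_BGR2HSV); m=cv2.inRange(h,lo,hi); n,l,st,ce=cv2.connectedComponentsWithStats(m)
    k=min((i for i in range(1,n) if st[i,4]>60),key=lambda i:np.hypot(*(ce[i]-proj(c,near)[0])))
    cs,_=cv2.findContours(cv2.fillConvexPoly(np.zeros_like(m),cv2.convexHull(cv2.findNonZero((l==k).astype(np.uint8))),255),0,cv2.CHAIN_APPROX_NONE)
    P=unproj(c,cs[0][:,0]+0.,z)[:,:2]; o=np.array(near[0][:2],float)
    for _ in range(6):
        u=(o-c[2][:2]); u/=np.hypot(*u); Q=P[(P-o)@u>keep*R]
        f=least_squares(lambda q:np.hypot(*(Q-q[:2]).T)-q[2],[*o,R],bounds=([-2e3,-2e3,R-2.5],[2e3,2e3,R+1]),loss='soft_l1'); o=f.x[:2]
    return f.x.round(1),np.abs(f.fun).max().round(1),len(Q),st[k].tolist()
E
python3 - <<'E'
from h import *
B=((100,120,30),(125,255,255)); P=((3,110,60),(16,255,255)); c=cam("wrist")
for n in("w7","t7"):
    im=cv2.imread(f"pics/{n}.png"); cc=c if n=="w7" else cam("top")
    print(n,rim(cc,im,*P,70,40,[[417,299,70]]))
print(rim(cam("top"),cv2.imread("pics/t7.png"),*B,72,68,[[613,10,72]]),rim(cam("top"),cv2.imread("pics/t0.png") if 0 else cv2.imread("pics/top0.png"),*B,66,68,[[630,-242,66]]))
E
```

```text
w7 (array([417.8, 299.7,  38.9]), np.float64(0.8), 125, [371, 148, 88, 84, 5780])
t7 (array([420.3, 299. ,  38.4]), np.float64(5.6), 38, [209, 246, 27, 27, 523])
(array([614.7,  13.2,  65.5]), np.float64(1.9), 66, [298, 174, 44, 44, 1543]) (array([ 631.6, -243.9,   65.7]), np.float64(1.8), 66, [383, 170, 44, 44, 1542])
```

Request:
servo_tool(
  rows=[
    [0,0,0,25,18.5,-15,0],
    [0,0,0,25,18.5,-15,0],
    [0,0,0,24.7,18.7,-15,0],
    [0,0,0,0,0,-30,0],
    [0,0,0,0,0,-30,0],
    [0,0,0,0,0,-25,0],
    [0,0,0,0,0,-14,0],
    [0,0,0,0,0,-6,0],
    [0,0,0,0,0,0,0],
    [0,0,0,0,0,0,0.3],
    [0,0,0,0,0,0,0.3],
    [0,0,0,0,0,0,0.3],
  ],
  grip_force=20,
)

```text
clock: 20.38
eef_pos: [419.7, 298.7, 49.6]
eef_rot: [3.14, -0.0, 2.175]
wrist_force: [-0.6, -0.6, 5.5]
finger_gap: 80.3
finger_force: 20.0
```

Request:
servo_tool(
  rows=[
    [0,0,0,0,0,10,0.3],
    [0,0,0,0,0,30,0.3],
    [0,0,0,0,0,40,0.3],
    [0,0,-3.4,7.8,-31.8,30,0.3],
    [0,0,-3.4,7.8,-31.8,30,0.3],
    [0,0,-3.4,7.8,-31.8,0,0.3],
    [0,0,-3.4,7.8,-31.8,0,0.3],
    [0,0,-3.4,7.8,-31.8,0,0.3],
    [0,0,-3.4,7.8,-31.8,0,0.3],
    [0,0,-3.4,7.8,-31.8,0,0.3],
    [0,0,-3.4,7.8,-31.8,0,0.3],
    [0,0,-3.4,7.8,-31.8,0,0.3],
    [0,0,0,0,0,0,0.3],
    [0,0,0,0,0,0,0.3],
  ],
)

```text
clock: 22.12
eef_pos: [489.3, 12.7, 189.1]
eef_rot: [-3.142, -0.001, 1.641]
wrist_force: [-0.1, 0.5, -2.2]
finger_gap: 80.3
finger_force: 20.0
```

```bash
python3 - <<'E'
from h import *
s=manip.read_state(); print(s['clock'],s['eef_pos'].round(1),np.degrees(s['eef_rot']).round(1),s['finger_gap'])
c,im=shot("wrist","w8"); B=((100,120,30),(125,255,255)); P=((3,110,60),(16,255,255))
print(rim(c,im,*B,72,68,[[613,12,72]]))
z=s['eef_pos'][2]+20; print("held pot",rim(c,im,*P,z,40,[[*s['eef_pos'][:2],z-30]]))
E
```

```text
22.125 [489.3  12.7 189.1] [-180.   -0.   94.] 80.33396937148802
(array([612.5,  14.7,  65.5]), np.float64(16.8), 203, [378, 133, 150, 143, 15258])
held pot (array([427.1,  28.4,  41. ]), np.float64(17.8), 269, [80, 133, 316, 172, 30562])
```

Request:
servo_tool(
  rows=[
    [0,0,0,31,0.3,-5,0.3],
    [0,0,0,31,0.3,-5,0.3],
    [0,0,0,31,0.4,-10,0.3],
    [0,0,0,30.2,0.4,-10,0.3],
    [0,0,0,0,0,-30,0.3],
    [0,0,0,0,0,-30,0.3],
    [0,0,0,0,0,-20,0.3],
    [0,0,0,0,0,-8,0.3],
    [0,0,0,0,0,-4,0.3],
    [0,0,0,0,0,0,0.3],
  ],
)

```text
clock: 23.42
eef_pos: [612.9, 13.9, 67.5]
eef_rot: [3.141, -0.0, 1.641]
wrist_force: [0.2, 0.4, -1.1]
finger_gap: 80.7
finger_force: 20.0
```

Request:
servo_tool(
  rows=[
    [0,0,0,0,0,-2,0.3],
    [0,0,0,0,0,-1,0.3],
    [0,0,0,0,0,0,0.3],
  ],
)

```text
clock: 23.8
eef_pos: [612.7, 13.6, 64.0]
eef_rot: [3.141, -0.0, 1.64]
wrist_force: [0.3, 0.0, -1.3]
finger_gap: 80.5
finger_force: 20.0
```

Request:
servo_tool(
  rows=[
    [0,0,0,0,0,-1,0.3],
    [0,0,0,0,0,0,0.3],
  ],
)

```text
clock: 24.05
eef_pos: [612.7, 13.6, 62.9]
eef_rot: [3.142, -0.0, 1.64]
wrist_force: [-0.0, -0.5, -1.8]
finger_gap: 80.6
finger_force: 20.0
```

Request:
servo_tool(
  rows=[
    [0,0,0,0,0,-1,0.3],
    [0,0,0,0,0,0,0.3],
  ],
)

```text
clock: 24.3
eef_pos: [612.7, 13.6, 61.8]
eef_rot: [-3.142, -0.0, 1.64]
wrist_force: [-0.9, 0.4, -1.3]
finger_gap: 80.4
finger_force: 20.0
```

Request:
servo_tool(
  rows=[
    [0,0,0,0,0,-0.7,0.3],
    [0,0,0,0,0,0,0.3],
  ],
)

```text
clock: 24.55
eef_pos: [612.8, 13.6, 61.7]
eef_rot: [3.141, -0.0, 1.641]
wrist_force: [-3.9, -0.3, 4.2]
finger_gap: 80.1
finger_force: 20.0
```

Request:
servo_tool(
  rows=[
    [0,0,0,0,0,0.7,0.3],
    [0,0,0,0,0,0,0.1],
    [0,0,0,0,0,0,0.1],
    [0,0,0,0,0,0,0.1],
    [0,0,0,0,0,12,0.1],
    [0,0,0,0,0,40,0.1],
    [0,0,0,0,0,45,0.1],
    [0,0,2.75,-13.6,29.5,20,0.3],
    [0,0,2.75,-13.6,29.5,20,0.3],
    [0,0,2.75,-13.6,29.5,0,0.3],
    [0,0,2.75,-13.6,29.5,0,0.3],
    [0,0,2.75,-13.6,29.5,0,0.3],
    [0,0,2.75,-13.6,29.5,0,0.3],
    [0,0,2.75,-13.6,29.5,0,0.3],
    [0,0,2.75,-13.6,29.5,0,0.3],
    [0,0,0,0,0,0,0.3],
    [0,0,0,0,0,0,0.3],
  ],
)

```text
clock: 26.68
eef_pos: [504.2, 249.2, 199.5]
eef_rot: [3.141, -0.0, 2.024]
wrist_force: [-0.7, -0.9, 0.1]
finger_gap: 65.8
finger_force: 0.0
```

```bash
python3 - <<'E'
from h import *
s=manip.read_state(); print(s['clock'],s['eef_pos'].round(1),np.degrees(s['eef_rot']).round(1),s['finger_gap'])
c,im=shot("wrist","w9"); ct,it=shot("top","t9"); B=((100,120,30),(125,255,255)); P=((3,110,60),(16,255,255)); T=((17,90,40),(32,255,255))
print("mid",rim(ct,it,*B,72,68,[[613,14,72]]),"pot",rim(ct,it,*P,82,40,[[613,14,82]]))
print("tum",rim(c,im,*T,90,22,[[603,301,80]],0.),rim(ct,it,*T,90,22,[[603,301,70]],0.))
print(proj(c,[[603,301,90]]))
E
```

```text
26.675 [504.2 249.2 199.5] [180.  -0. 116.] 65.8343895374458
mid (array([614.7,  13.2,  65.5]), np.float64(1.9), 66, [298, 174, 44, 44, 921]) pot (array([611.8,  17.4,  39.3]), np.float64(1.7), 40, [305, 183, 27, 26, 549])
tum (array([603.8, 306.9,  21.1]), np.float64(0.5), 68, [403, 161, 71, 57, 2816]) (array([608. , 302.7,  19.5]), np.float64(4.3), 20, [215, 189, 18, 15, 167])
[[444.29352993 198.78394138]]
```

Request:
servo_tool(
  rows=[
    [0,0,0,25,14,-15,0.3],
    [0,0,0,25,14,-15,0.3],
    [0,0,0,25,14,-15,0.3],
    [0,0,0,25,15,-15,0.3],
    [0,0,0,0,0,-20,0.3],
    [0,0,0,0,0,-30,0.3],
    [0,0,0,0,0,-15,0.3],
    [0,0,0,0,0,-6.5,0.3],
    [0,0,0,0,0,0,0.4],
    [0,0,0,0,0,0,0.65],
    [0,0,0,0,0,0,0.65],
    [0,0,0,0,0,0,0.65],
    [0,0,0,0,0,0,0.65],
  ],
  grip_force=15,
)

```text
clock: 28.4
eef_pos: [604.4, 306.9, 68.3]
eef_rot: [3.14, -0.0, 2.024]
wrist_force: [0.8, -0.5, 6.3]
finger_gap: 42.5
finger_force: 15.0
```

Request:
servo_tool(
  rows=[
    [0,0,0,0,0,10,0.65],
    [0,0,0,0,0,35,0.65],
    [0,0,0,0,0,45,0.65],
    [0,0,-2.4,-10.4,-29.3,40,0.65],
    [0,0,-2.4,-10.4,-29.3,0,0.65],
    [0,0,-2.4,-10.4,-29.3,0,0.65],
    [0,0,-2.4,-10.4,-29.3,0,0.65],
    [0,0,-2.4,-10.4,-29.3,0,0.65],
    [0,0,-2.4,-10.4,-29.3,0,0.65],
    [0,0,-2.4,-10.4,-29.3,0,0.65],
    [0,0,-2.4,-10.4,-29.3,0,0.65],
    [0,0,-2.4,-10.4,-29.3,0,0.65],
    [0,0,-2.4,-10.4,-29.3,0,0.65],
    [0,0,0,0,0,0,0.65],
    [0,0,0,0,0,0,0.65],
  ],
)

```text
clock: 30.28
eef_pos: [500.1, 14.0, 197.7]
eef_rot: [3.141, -0.001, 1.606]
wrist_force: [-0.9, -0.9, -0.5]
finger_gap: 42.5
finger_force: 15.0
```

```bash
python3 - <<'E'
from h import *
s=manip.read_state(); print(s['clock'],s['eef_pos'].round(1),np.degrees(s['eef_rot']).round(1),s['finger_gap'])
c,im=shot("wrist","w10"); B=((100,120,30),(125,255,255)); P=((3,110,60),(16,255,255))
print("mid",rim(c,im,*B,72,68,[[613,14,72]]),"pot",rim(c,im,*P,82,40,[[613,14,82]]))
ct,it=shot("top","t10"); cs,sm=shot("scene","s10")
E
```

```text
30.275 [500.1  14.  197.7] [180.  -0.  92.] 42.487562005333764
mid (array([611.4,  14. ,  66.4]), np.float64(1.4), 209, [365, 129, 146, 141, 8871]) pot (array([609.5,  18.6,  39.7]), np.float64(0.8), 131, [391, 155, 95, 88, 6548])
```

Request:
servo_tool(
  rows=[
    [0,0,0,28,1,0,0.65],
    [0,0,0,28,1,0,0.65],
    [0,0,0,28,1,0,0.65],
    [0,0,0,27.2,0.3,-10,0.65],
    [0,0,0,0,0,-15,0.65],
    [0,0,0,0,0,-25,0.65],
    [0,0,0,0,0,-25,0.65],
    [0,0,0,0,0,-20,0.65],
    [0,0,0,0,0,-10,0.65],
    [0,0,0,0,0,-3,0.65],
    [0,0,0,0,0,0,0.65],
  ],
)

```text
clock: 31.8
eef_pos: [611.2, 17.0, 90.0]
eef_rot: [3.141, -0.0, 1.606]
wrist_force: [0.1, 0.6, -1.5]
finger_gap: 42.5
finger_force: 15.0
```

Request:
servo_tool(
  rows=[
    [0,0,0,0,0,-1.5,0.65],
    [0,0,0,0,0,0,0.65],
  ],
)

```text
clock: 32.05
eef_pos: [611.2, 16.9, 88.2]
eef_rot: [3.141, -0.0, 1.606]
wrist_force: [0.8, -0.9, -0.2]
finger_gap: 42.3
finger_force: 15.0
```

Request:
servo_tool(
  rows=[
    [0,0,0,0,0,-1,0.65],
    [0,0,0,0,0,0,0.65],
  ],
)

```text
clock: 32.3
eef_pos: [611.1, 16.9, 86.9]
eef_rot: [3.141, -0.0, 1.606]
wrist_force: [-0.2, -0.4, -0.1]
finger_gap: 42.8
finger_force: 15.0
```

Request:
servo_tool(
  rows=[
    [0,0,0,0,0,-0.8,0.65],
    [0,0,0,0,0,0,0.65],
  ],
)

```text
clock: 32.55
eef_pos: [611.2, 16.9, 86.3]
eef_rot: [3.141, -0.0, 1.606]
wrist_force: [-0.5, 0.2, 1.8]
finger_gap: 42.4
finger_force: 15.2
```

Request:
servo_tool(
  rows=[
    [0,0,0,0,0,-0.7,0.65],
    [0,0,0,0,0,0,0.65],
  ],
)

```text
clock: 32.8
eef_pos: [611.5, 17.0, 86.2]
eef_rot: [3.14, -0.0, 1.606]
wrist_force: [-0.8, 0.7, 6.8]
finger_gap: 42.5
finger_force: 15.2
```

Contact came at 86.2, the expected depth for full nesting. I release, retreat and check.

Request:
servo_tool(
  rows=[
    [0,0,0,0,0,0.7,0.65],
    [0,0,0,0,0,0,0.45],
    [0,0,0,0,0,0,0.4],
    [0,0,0,0,0,0,0.4],
    [0,0,0,0,0,12,0.4],
    [0,0,0,0,0,35,0.4],
    [0,0,0,0,0,45,0.4],
    [0,0,0,-28,0,20,0.4],
    [0,0,0,-35,0,0,0.4],
    [0,0,0,-45,0,0,0.4],
    [0,0,0,-45,0,0,0.4],
    [0,0,0,-45,0,0,0.4],
    [0,0,0,0,0,0,0.4],
    [0,0,0,0,0,0,0.4],
  ],
)

```text
clock: 34.55
eef_pos: [413.8, 16.9, 199.0]
eef_rot: [3.14, -0.0, 1.605]
wrist_force: [0.4, 0.0, 0.3]
finger_gap: 56.1
finger_force: 0.0
```

```bash
cat > fin.py <<'E'
from h import *
import fit1
s=manip.read_state(); print(s['clock'],s['eef_pos'].round(1))
c,im=shot("wrist","w11"); ct,it=shot("top","t11"); cs,sm=shot("scene","s11"); B=((100,120,30),(125,255,255)); P=((3,110,60),(16,255,255)); T=((17,90,40),(32,255,255))
for a,b in((c,im),(ct,it)):
    print("mid",rim(a,b,*B,72,68,[[613,14,72]])[:3],"pot",rim(a,b,*P,82,40,[[612,17,82]])[:3],"tum",rim(a,b,*T,108,22,[[611,17,100]],0.)[:3])
# slab pose in top and scene: silhouette fit, lower edge on table
def verts(p):
    x,y,yaw,t=p; R=Ro.from_euler('ZY',[yaw,-t],degrees=True).as_matrix(); return fit1.box@R.T+[x,y,6*np.sin(np.radians(t))]
fit1.verts=verts
pred=[437,-328.6,-61.44,18]
def roi(c_,i):
    q=proj(c_,verts(pred)); a=np.floor(q.min(0)-4).astype(int); b=np.ceil(q.max(0)+4).astype(int); return fit1.brown(i,a[0],b[0],a[1],b[1])
V=[(ct,roi(ct,it)),(cs,roi(cs,sm))]
r=fit1.minimize(fit1.cost,pred,args=(V,),method='Nelder-Mead',options=dict(initial_simplex=[pred,[445,-328,-61,18],[437,-320,-61,18],[437,-328,-53,18],[437,-328,-61,23]]))
print("slab",r.x.round(1),r.fun,fit1.cost(pred,V))
# bystanders: change before/after in scene & top
for n,u in(("tiffin",(150,222)),("jar",(285,139)),("bottle",(478,232)),("salt",(276,274))):
    a=cv2.imread("pics/top0.png")[u[1]-18:u[1]+18,u[0]-18:u[0]+18]; r=cv2.matchTemplate(it[u[1]-26:u[1]+26,u[0]-26:u[0]+26],a,cv2.TM_CCOEFF_NORMED); m=cv2.minMaxLoc(r); print(n,m[1],np.array(m[3])-8)
E
python3 fin.py
```

```text
34.55 [413.8  16.9 199. ]
mid (array([611.8,  14.3,  65.7]), np.float64(2.0), 209) pot (array([607.6,  19. ,  39.8]), np.float64(3.9), 133) tum (array([610.2,  16.7,  21.2]), np.float64(0.5), 71)
mid (array([614.7,  13.2,  65.5]), np.float64(1.9), 66) pot (array([611.8,  17.4,  39.3]), np.float64(1.7), 40) tum (array([611.5,  16. ,  22.3]), np.float64(1.4), 21)
slab [ 438.7 -327.7  -62.6   15.8] 0.30192923282301815 0.4954360165118679
tiffin 0.9987866282463074 [0 0]
jar 0.9992164969444275 [0 0]
bottle 0.9990735054016113 [0 0]
salt 0.9260563850402832 [0 0]
```

```bash
python3 -c "
from cell import manip
print(manip.sign_off())"
```

```text
the job is handed in; nothing more can be done
None
```

I've handed the job in, at about 35 s on the robot's clock: the pot stand leans tilted back (about 16–18°) on the upstand's far face, and the blue bowl, copper pot and brass tumbler are nested in the big bowl, each lowered until it met the floor at the expected depth; camera checks show the stand and the nest in place and the bystanders unmoved, but the verdict was not reported back.

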